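# Lay the red alignment laser in its V-cradle

### The arm

A 7-joint arm with a two-finger parallel gripper is mounted at the origin on the work surface. World frame = base frame: x ahead of the robot, y to its left, z up, the work surface at z = 0. Lengths are in mm, angles in rad, forces in N, time in s.
With the tool pointing down it reaches from about 350 to 775 mm from the base axis. Payload 3.1 kg.
Tool frame: the origin (TCP) lies on the centre line of the jaws, within the pads' length; the fingertips stand 19 mm ahead of it and the grasp point (between the pads) is the TCP; z points along the fingers, y is the line along which they close (so a half turn about z gives the same grasp; the last joint's range is limited). The gripper opens to 85 mm and grips with 20 to 120 N. Pads are 22 mm wide; open, the fingers measure 114 mm over their backs; the gripper's body (76 mm by 85 mm) begins 54 mm behind the grasp point. The pads swing forward as they close: fully open they stand 13 mm farther back than shut.
Start: joints at [1.187, 0.311, 0.014, 1.512, -0.004, 1.319, -0.027], TCP at [184.384, -518.188, 250.304] pointing down, gripper open.
Joint ranges: [-2.7, 2.7], [-0.3, 1.91], [-1.27, 1.3], [0.12, 2.57], [-1.44, 4.58], [0.2, 2.03], [-3.05, 3.05]. Speed limits (rad/s): [2.79, 2.79, 3.14, 3.14, 3.14, 3.14, 3.14].

### API

Orientations are given as a unit quaternion [w, x, y, z].
In Python, from plant import arm gives the robot as it stands.
- The arm moves only by the shell command python3 -m inch 'ROWS' [FORCE]. ROWS is text: rows parted by semicolons, each of 5 numbers parted by spaces: the shift along the tool's x, y, z in m, then the turn about the tool's z in degrees, then the finger opening in m, from 0 to 0.0854. A call has 1 to 12 rows; each row is the pose to reach, as a shift and turn from the pose commanded when the call began, along the tool's axes at that moment; what a row does not reach only later rows make up. A row lasts 1/10 s, in which the tool goes at most 50 mm and 8.59 degrees, less where a joint would pass 70% of its speed; a pose out of reach is approached as far as the arm can. A call with a gripper value outside its range is refused whole. The fingers move at their own pace and stop on an object; FORCE is the grip in N (left out, the last holds). Time passes only in rows, so rows that repeat a pose let the fingers close. It gives the time, the measured TCP pose, the force, the opening and the grip force at its end, in the units of the state.
- arm.sense(): the state, without advancing time (a new reading comes with each control period).
- arm.read_camera(name): name is "scene" or "top" or "wrist"; returns a dict with "image" (400x640x3 uint8, red, green, blue), "z_map" (400x640 float32, mm along the optical axis (not along the pixel's ray), 0 where there is no reading), "vfov" (degrees; the focal length in pixels is half the picture's height over the tangent of half this angle, whatever the lens; pixels are square), "cx", "cy" (the principal point, pixels), "world_from_camera" (4x4, takes a point from camera to world coordinates). Camera axes: x right, y down, z forward; pixel columns grow to the right and rows downward; lengths in mm; the calibration is good to about 2 mm. The wrist camera is an equidistant fisheye: a pixel r from the principal point sees the ray r / f radians off the axis. A picture is of the moment at which its call begins.
- arm.job_done(): hands the job in; it is judged then, once.
The state is a dict: "clock": time; "joint_positions": joint angles; "qvel": joint speeds; "tau": joint torques, N m; "eef_pos": TCP position; "tcp_rot": TCP orientation; "ft_force": force on the tool from outside, world axes, zero at the start; "wrist_torque": the same for the moment, N m; "finger_gap": finger opening in mm; "gripper_force": force on a finger pad.
Only numpy, scipy, OpenCV 4.12 (cv2) and the standard library are available. Lean on these libraries where they do the work, as an engineer would, in place of code of your own. Each camera call takes 0.05 s, during which the arm holds its last target. There are 200 camera calls.

### The job

Three alignment lasers stand on end in the black rack. Lift out the red one by its upper part, press its hanging lower part against the end edge of the yellow V-groove cradle so that it swings over between your fingers, carry the swing on until the laser lies level along the groove, and only then let go of it, leaving it resting there with the fingers clear. Leave the green and the blue laser standing in the rack.

Things in the scene. Friction and masses are not known exactly. Their poses are not given: they have to be found in the camera images.
- laser_red: The laser to lay down: aluminium tube, diameter 20, length 150 mm, 130 g, with red top cap (22 mm) and red ring round its middle. Origin at its centre, z axis along the tube to the cap. Starts upright, cap up, in one of the rack's holes, its foot 10 mm and its top 160 mm over the table. Pinched at about 25 N some 30 mm under its top, it turns about the pads when its lower part is pushed aside.
- laser_green: A like laser with green cap and ring, same size, origin and axes; stays standing in the rack. The rack is a fixed black block 60 x 180 mm, 50 mm high, with three holes 22.5 mm wide and 40 mm deep in a row, 60 mm apart, one laser in each.
- laser_blue: A like laser with blue cap and ring, same size, origin and axes; stays standing in the rack.
- cradle: Fixed cradle: yellow V-groove, open at both ends, on a black foot (base plate 90 x 70 x 10 mm). Origin on the table under its centre, z up; the groove runs along y, from -35 to +35 mm. Groove bottom 46 mm over the table, flanks at 45 degrees to 66 mm. Its upright flush end faces stop a tube hanging beside them. A laser lying in it has its axis 60 mm over the table. Either end and either way round will do.

How it is judged:
By the outcome, as a careful person would: the job done as asked, in the order asked, and still so for the second after the job is handed in, with the robot touching nothing.
It also fails if it takes over 48 s, if anything falls off the work surface, if the arm or the gripper's body presses on something with over 40 N, if the wrist force passes 120 N, or if a joint passes its speed limit or range.

## Working session

There is one attempt and no reset: what is moved stays moved. The work goes in short steps, Python scripts to look and compute and a shell command to move; the robot and the scene stay as the last step left them, time stands still between calls to the robot, and variables do not carry over. Pictures are saved under pics/ and viewed, at most 12 in all, crops included, and the job is handed in when it is done.

```bash
mkdir -p pics; ls; cat > h.py <<'E'
import numpy as np,cv2
from plant import arm
def grab(n):
    return arm.read_camera(n)
def pt(d,u,v,z=None):
    f=200/np.tan(np.radians(d["vfov"])/2)
    z=d["z_map"][int(v),int(u)] if z is None else z
    p=np.array([(u-d["cx"])/f*z,(v-d["cy"])/f*z,z,1])
    return (d["world_from_camera"]@p)[:3]
E
python3 - <<'E'
from h import *
import pickle
for n in("top","scene"):
    d=grab(n); pickle.dump(d,open(n+".pkl","wb"))
    cv2.imwrite(f"pics/{n}1.png",d["image"][:,:,::-1]); print(n,d["vfov"],d["world_from_camera"].round(3).tolist())
s=arm.sense();print(s["tcp_rot"],s["eef_pos"],s["clock"],s["finger_gap"])
E
```

```text
pics
top 45.12790733870611 [[-0.011, -0.989, 0.149, 395.237], [-1.0, 0.012, 0.006, 32.889], [-0.008, -0.149, -0.989, 1001.25], [0.0, 0.0, 0.0, 1.0]]
scene 54.54894618794051 [[-0.171, 0.535, -0.827, 1179.201], [0.985, 0.088, -0.147, 150.271], [-0.006, -0.84, -0.542, 514.162], [0.0, 0.0, 0.0, 1.0]]
[-1.04359526e-03  9.85426873e-01  1.70096278e-01 -2.14192422e-04] [ 184.16188662 -517.5976311   249.33361619] 0.1 85.47577506977686
```

View pics/top1.png

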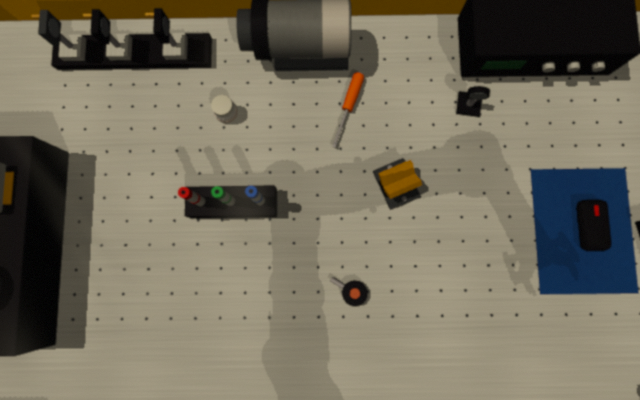

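View pics/scene1.png

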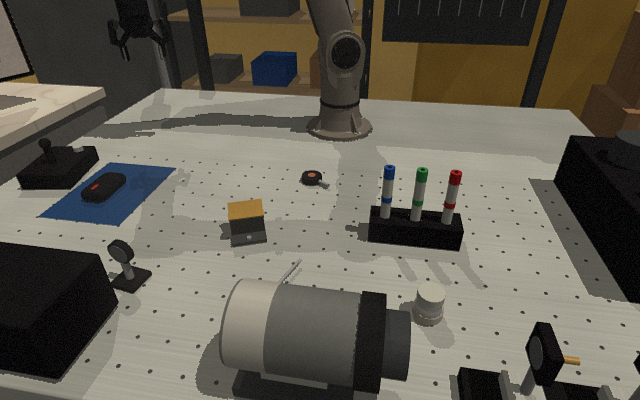

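The top view shows the red cap at about (184,192), green (217,192), blue (251,191), and the cradle at about (399,182), turned slightly. Next I'll enlarge the rack and the cradle.

```bash
python3 - <<'E'
from h import *
import pickle
d=pickle.load(open("top.pkl","rb"));im=d["image"][:,:,::-1]
a=cv2.resize(im[150:225,165:290],None,fx=6,fy=6,interpolation=cv2.INTER_CUBIC)[:, :750]
b=cv2.resize(im[150:215,365:435],None,fx=8,fy=8,interpolation=cv2.INTER_CUBIC)
cv2.imwrite("pics/a.png",a);cv2.imwrite("pics/b.png",b)
# cradle yellow, caps by colour
hsv=cv2.cvtColor(d["image"],cv2.COLOR_RGB2HSV)
R=hsv[...,1]>120
v,u=np.mgrid[150:225,165:290]
for n,lo,hi in(("red",170,180),("red0",0,8),("green",50,80),("blue",105,120)):
    m=R[150:225,165:290]&(hsv[150:225,165:290,0]>=lo)&(hsv[150:225,165:290,0]<=hi)
    P=np.array([pt(d,x,y) for x,y in zip(u[m],v[m])]); 
    if len(P): 
        T=P[P[:,2]>150]; print(n,len(P),len(T),T.mean(0) if len(T) else P.mean(0), (T.min(0)+T.max(0))/2 if len(T) else 0)
P=[]
for y in range(150,215):
    for x in range(365,435):
        p=pt(d,x,y)
        if 40<p[2]<75 : P.append(p)
P=np.array(P);print(len(P),P.min(0),P.max(0))
hi=P[P[:,2]>0]
c,sz,an=cv2.minAreaRect(hi[:,:2].astype(np.float32));print(c,sz,an)
print(cv2.boxPoints((c,sz,an)))
E
```

```text
red0 186 126 [532.57694836 280.9779815  167.0193732 ] [469.56701844 163.3592175  575.7695244 ]
green 125 110 [533.49473324 223.55623715 160.48630621] [533.83605822 224.02720332 157.73867306]
blue 86 84 [532.75750973 162.28437735 171.36723872] [469.76398687 103.11606701 579.39308729]
1013 [ 534.18126138 -159.75943051   40.24782351] [611.27318178 -74.33170066  69.78858863]
(572.3971557617188, -117.02661895751953) (56.67245101928711, 71.43413543701172) 22.806760787963867
[[ 532.4315    -95.085815]
 [ 560.1211   -160.93504 ]
 [ 612.3628   -138.96742 ]
 [ 584.6732    -73.118195]]
```

View pics/b.png

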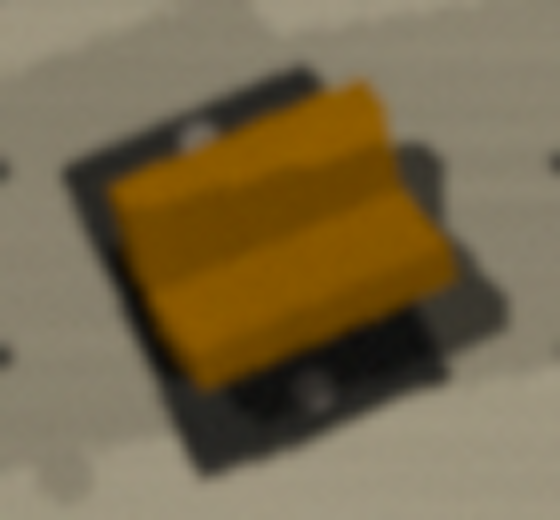

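View pics/a.png

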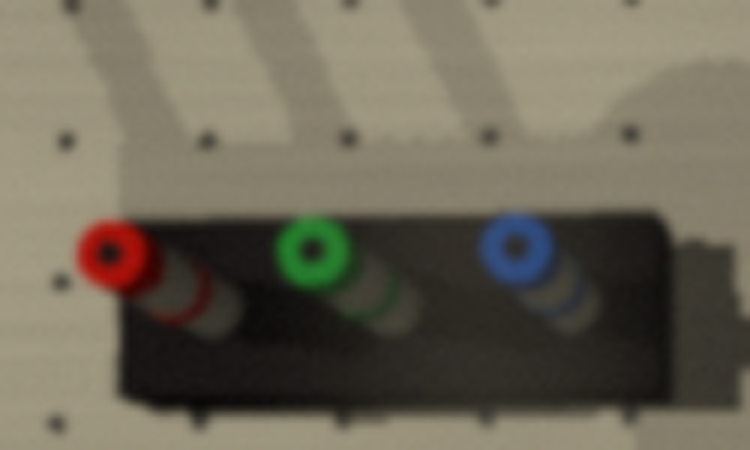

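The crops put the cap centres at crop pixels (112,255), (312,252) and (516,248) at 6x. The cradle's far rim runs from (115,190) to (370,85) at 8x and its near rim from (205,388) to (458,270), so the groove is turned by about 22°.

```bash
cat >> h.py <<'E'
def onz(d,u,v,Z,fish=False):
    f=200/np.tan(np.radians(d["vfov"])/2)
    a,b=(u-d["cx"])/f,(v-d["cy"])/f
    if fish:
        r=np.hypot(a,b); k=np.tan(r)/max(r,1e-9); a,b=a*k,b*k
    M=d["world_from_camera"]; w=M[:3,:3]@[a,b,1]
    return M[:3,3]+w*(Z-M[2,3])/w[2]
def totool(dp,s=None):
    from scipy.spatial.transform import Rotation as R
    q=np.array((s or arm.sense())["tcp_rot"]); return R.from_quat(q[[1,2,3,0]]).as_matrix().T@np.array(dp)
E
python3 - <<'E'
from h import *
import pickle
d=pickle.load(open("top.pkl","rb"))
for x,y in((112,255),(312,252),(516,248)): print(onz(d,165+x/6-.4,150+y/6-.4,160).round(1))
for x,y,Z in((115,190,66),(370,85,66),(205,388,66),(458,270,66),(165,285,46),(400,188,46)): print(onz(d,365+x/8-.4,150+y/8-.4,Z).round(1))
s=arm.sense();p=[534,282,250]-np.array(s["eef_pos"]);print(totool(p).round(1))
E
```

```text
[534.5 284.5 160. ]
[534.6 225.3 160. ]
[535.1 164.9 160. ]
[582.8 -74.2  66. ]
[ 608.6 -138.1   66. ]
[533.1 -94.8  66. ]
[ 561.7 -158.    66. ]
[562.3 -88.3  46. ]
[ 586.4 -148.3   46. ]
[ 5.976e+02 -6.361e+02  6.000e-01]
```

```bash
python3 -m inch '0.033 -0.035 0 -8 0.085; 0.066 -0.070 0 -16 0.085; 0.1 -0.105 0 -24 0.085; 0.133 -0.14 0 -32 0.085; 0.166 -0.175 0 -40 0.085; 0.2 -0.21 0 -48 0.085; 0.233 -0.245 0 -56 0.085; 0.266 -0.28 0 -64 0.085; 0.3 -0.315 0 -72 0.085; 0.333 -0.35 0 -80 0.085; 0.366 -0.385 0 -88 0.085; 0.4 -0.42 0 -93 0.085' 25; python3 - <<'E'
from h import *
s=arm.sense();print(s["eef_pos"],s["tcp_rot"]);print(totool(np.array([534.6,284.5,250])-s["eef_pos"]))
E
```

```text
clock: 1.3
eef_pos: [420.5, 13.2, 250.2]
tcp_rot: [0.0, 0.553, 0.833, -0.0]
ft_force: [1.5, 0.1, -0.1]
finger_gap: 85.5
gripper_force: 0.0
[420.48159235  13.19725615 250.2048398 ] [ 3.07678487e-04  5.53349918e-01  8.32948775e-01 -3.34251573e-04]
[ 2.05860423e+02  2.10356168e+02 -2.23317811e-02]
```

```bash
python3 -m inch '0.034 0.035 0 0 0.085; 0.068 0.07 0 0 0.085; 0.102 0.105 0 0 0.085; 0.137 0.14 0 0 0.085; 0.171 0.175 0 0 0.085; 0.206 0.210 0 0 0.085; 0.206 0.210 0 0 0.085; 0.206 0.210 0 0 0.085'; python3 - <<'E'
from h import *
d=grab("wrist");im=d["image"][:,:,::-1];cv2.imwrite("pics/w1.png",im)
s=arm.sense();print(s["eef_pos"],d["world_from_camera"].round(2).tolist(),d["vfov"],d["cx"],d["cy"])
E
```

```text
clock: 2.1
eef_pos: [534.3, 284.0, 248.8]
tcp_rot: [-0.001, 0.554, 0.833, -0.001]
ft_force: [0.3, -0.6, -0.1]
finger_gap: 84.8
gripper_force: 0.0
[534.86756654 282.05639414 249.32909701] [[0.92, 0.37, 0.1, 508.68], [0.39, -0.89, -0.25, 347.64], [-0.0, 0.27, -0.96, 371.85], [0.0, 0.0, 0.0, 1.0]] 65.70646984690485 320.2993001582235 202.09209448283386
```

View pics/w1.png

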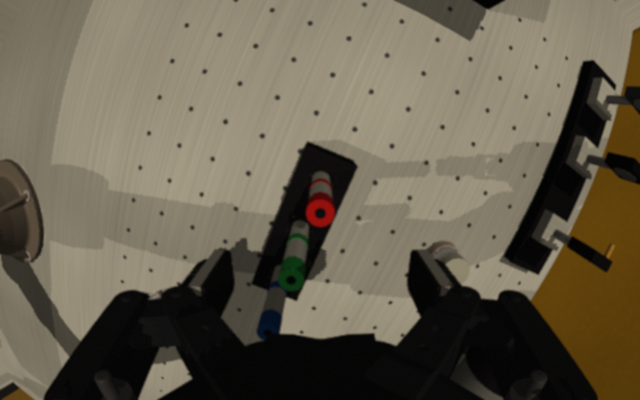

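The wrist view shows the red cap at (320,213), midway between the fingers. Green and blue lie along the finger-free direction.

```bash
python3 - <<'E'
from h import *
d=grab("wrist");p=onz(d,320,213,160,True);g=onz(d,291,276,160,True);s=arm.sense();print(p,g,s["eef_pos"],totool(np.array([p[0],p[1],130])-s["eef_pos"]))
E
```

```text
[535.03290981 282.33911963 160.        ] [534.0452094  225.55470441 160.        ] [535.28963452 280.97033653 249.83445339] [  1.55248492   0.42633108 119.83173088]
```

```bash
python3 -m inch '0 0 0.04 0 0.085; 0 0 0.08 0 0.085; 0 0 0.11 0 0.085; 0 0 0.12 0 0.085; 0 0 0.12 0 0.06; 0 0 0.12 0 0.03; 0 0 0.12 0 0.015; 0 0 0.12 0 0.01; 0 0 0.12 0 0.01; 0 0 0.12 0 0.01; 0 0 0.12 0 0.01; 0 0 0.12 0 0.01' 25
```

```text
clock: 3.4
eef_pos: [535.4, 283.0, 131.8]
tcp_rot: [0.0, 0.555, 0.832, 0.001]
ft_force: [-0.3, -0.2, 6.0]
finger_gap: 19.4
gripper_force: 24.6
```

```bash
python3 -m inch '0 0 -0.01 0 0.01; 0 0 -0.03 0 0.01; 0 0 -0.055 0 0.01; 0 0 -0.085 0 0.01; 0 0 -0.115 0 0.01; 0 0 -0.14 0 0.01; 0 0 -0.16 0 0.01; 0 0 -0.17 0 0.01; 0 0 -0.17 0 0.01; 0 0 -0.17 0 0.01'
python3 -m inch '-0.01 -0.004 0 0 0.01; -0.034 -0.012 0 0 0.01; -0.068 -0.025 0 0 0.01; -0.102 -0.038 0 0 0.01; -0.136 -0.05 0 0 0.01; -0.17 -0.063 0 0 0.01; -0.204 -0.076 0 0 0.01; -0.238 -0.088 0 0 0.01; -0.272 -0.101 0 0 0.01; -0.3 -0.111 0 0 0.01; -0.316 -0.117 0 0 0.01; -0.323 -0.12 0 0 0.01'
python3 - <<'E'
from h import *
d=grab("wrist");s=grab("scene")
cv2.imwrite("pics/w2.png",np.vstack([d["image"][:,:,::-1][:300],s["image"][:,:,::-1][:300]])[:600])
t=arm.sense();print(t["eef_pos"])
import pickle;pickle.dump(d,open("w2.pkl","wb"))
E
```

```text
clock: 4.4
eef_pos: [534.9, 282.2, 299.2]
tcp_rot: [-0.0, 0.555, 0.832, -0.001]
ft_force: [-0.6, -0.5, -1.6]
finger_gap: 19.5
gripper_force: 24.9
clock: 5.6
eef_pos: [547.5, -66.0, 298.8]
tcp_rot: [-0.001, 0.557, 0.83, -0.001]
ft_force: [-0.4, 0.7, -1.5]
finger_gap: 19.0
gripper_force: 24.9
[547.77340805 -63.6107781  299.30020044]
```

View pics/w2.png

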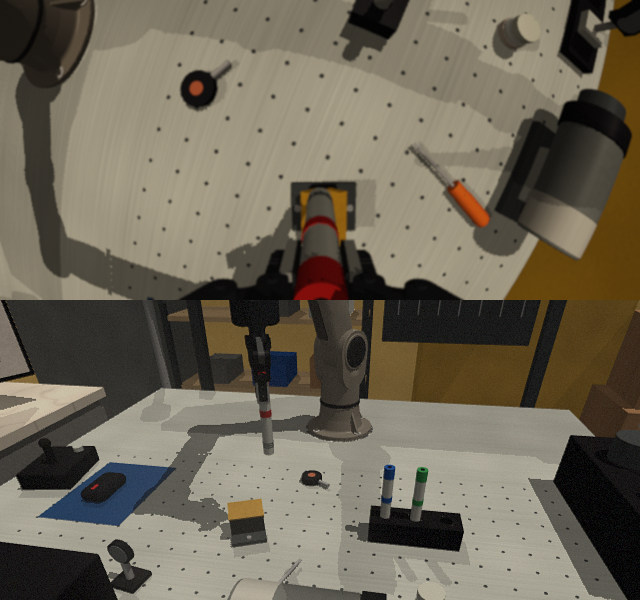

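The wrist view shows the cradle square to the fingers: the A end of its base plate runs from (291,183) to (356,183). The laser hangs straight, and the rack still holds blue and green.

```bash
python3 - <<'E'
from h import *
import pickle
d=pickle.load(open("w2.pkl","rb"));t=np.array([549,-60,300])
t2=arm.sense();print(t2["eef_pos"])
# enlarged crop
cv2.imwrite("pics/w3.png",cv2.resize(d["image"][165:245,275:375,::-1],None,fx=7,fy=7,interpolation=cv2.INTER_CUBIC))
for u,v in((291,183),(356,183),(296,233),(353,233)):
    p=onz(d,u,v,10,True);print(p.round(1),totool(p-t).round(1))
E
```

```text
[547.77340805 -63.6107781  299.30020044]
[ 518.2 -100.9   10. ] [-26.2 -43.5 290.1]
[600.2 -67.2  10. ] [-26.4  45.2 289.9]
[ 550.7 -166.6   10. ] [-99.3 -38.5 290. ]
[ 626.2 -135.6   10. ] [-99.5  43.1 289.9]
```

View pics/w3.png

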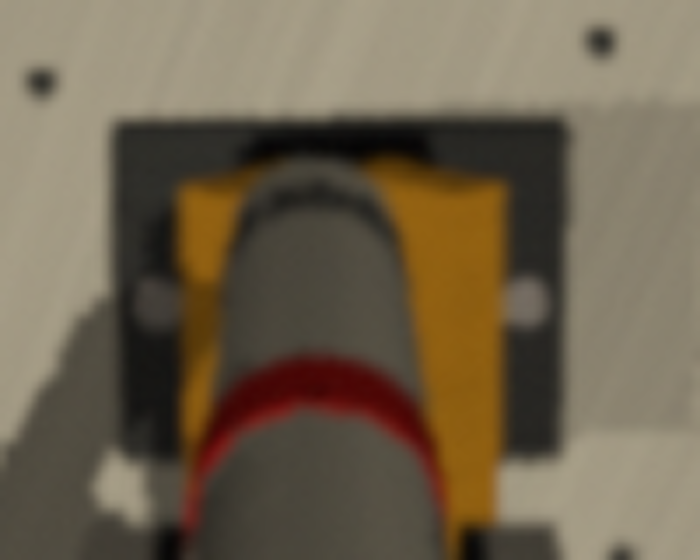

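The crop shows the rims at 177 and 508 (mid u about 323.9) and the tube foot at u about 320, so the groove is about 3 mm to +y of the tool. I'll shift by 3 mm and descend.

```bash
python3 -m inch '0 0.003 0.01 0 0.01; 0 0.003 0.03 0 0.01; 0 0.003 0.06 0 0.01; 0 0.003 0.09 0 0.01; 0 0.003 0.12 0 0.01; 0 0.003 0.14 0 0.01; 0 0.003 0.15 0 0.01; 0 0.003 0.15 0 0.01; 0 0.003 0.15 0 0.01'
python3 - <<'E'
from h import *
P=[];d=grab("wrist")
for i in range(3): P.append(arm.sense()["eef_pos"]); d=grab("wrist")
print(np.round(P,1).tolist())
cv2.imwrite("pics/w4.png",cv2.resize(d["image"][150:300,220:420,::-1],None,fx=4,fy=4,interpolation=cv2.INTER_CUBIC))
E
```

```text
clock: 6.6
eef_pos: [551.9, -59.7, 151.1]
tcp_rot: [0.001, 0.554, 0.832, 0.001]
ft_force: [0.5, 0.2, -0.7]
finger_gap: 19.0
gripper_force: 24.9
[[552.3, -59.9, 151.6], [552.4, -60.2, 151.8], [552.3, -60.4, 151.7]]
```

View pics/w4.png

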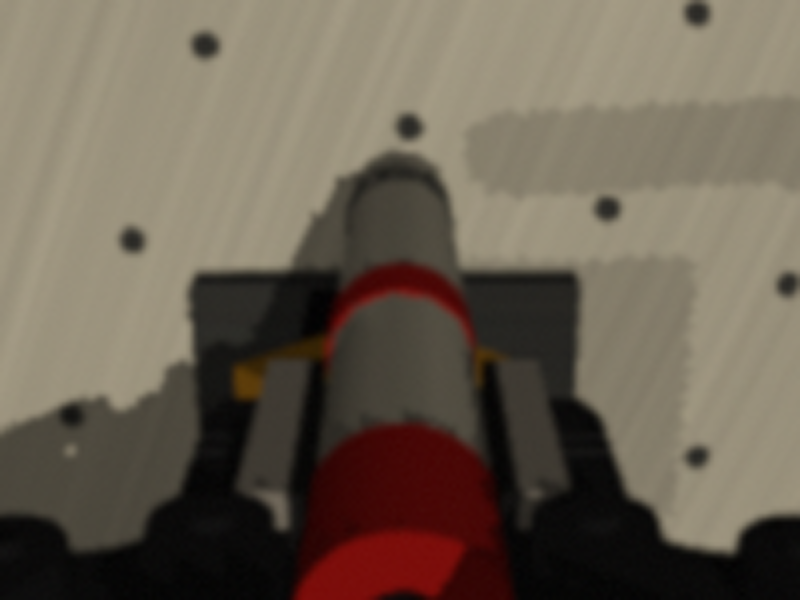

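The crop shows the base plate mid at x about 385 against the tube at 400, so the arm was still swinging in the last picture and the 3 mm shift has to come off. Now I'll approach and start the push.

```bash
python3 -m inch '-0.002 -0.0015 0 0 0.01; -0.005 -0.003 0 0 0.01; -0.01 -0.003 0 0 0.01; -0.015 -0.003 0 0 0.01; -0.02 -0.003 0 0 0.01; -0.025 -0.003 0.001 0 0.01; -0.03 -0.003 0.001 0 0.01; -0.035 -0.003 0.002 0 0.01; -0.04 -0.003 0.003 0 0.01; -0.045 -0.003 0.004 0 0.01; -0.045 -0.003 0.004 0 0.01'
python3 - <<'E'
from h import *
t=grab("scene");d=grab("wrist");s=arm.sense();print(s["eef_pos"],s["wrist_torque"])
cv2.imwrite("pics/w5.png",np.hstack([cv2.resize(d["image"][150:300,220:420,::-1],(400,300)),cv2.resize(t["image"][130:255,200:367,::-1],(400,300))]))
E
```

```text
clock: 7.9
eef_pos: [566.3, -104.6, 146.2]
tcp_rot: [0.001, 0.556, 0.831, 0.0]
ft_force: [-1.0, 2.3, -0.0]
finger_gap: 19.6
gripper_force: 25.2
[ 566.18953564 -104.20160437  146.31008173] [ 0.3131676  -0.0523261  -0.00576302]
```

View pics/w5.png

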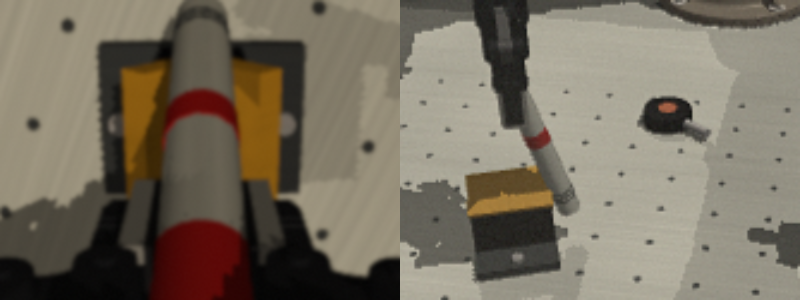

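The tube has swung about 25° against the A edge. It sits mid-groove (about x 202 against rim mid 202). I'll carry on along the arc.

```bash
python3 -m inch '-0.003 0 0.001 0 0.01; -0.008 0 0.002 0 0.01; -0.015 0 0.005 0 0.01; -0.022 0 0.009 0 0.01; -0.029 0 0.014 0 0.01; -0.036 0 0.019 0 0.01; -0.043 0 0.025 0 0.01; -0.050 0 0.031 0 0.01; -0.057 0 0.037 0 0.01; -0.063 0 0.042 0 0.01; -0.066 0 0.045 0 0.01; -0.066 0 0.045 0 0.01'
python3 -m inch '-0.001 0 0.003 0 0.01; -0.003 0 0.008 0 0.01; -0.004 0 0.013 0 0.01; -0.005 0 0.018 0 0.01; -0.006 0 0.023 0 0.01; -0.006 0 0.027 0 0.01; -0.006 0 0.030 0 0.01; -0.006 0 0.032 0 0.01; -0.006 0 0.032 0 0.01'
python3 - <<'E'
from h import *
t=grab("scene");d=grab("wrist");s=arm.sense();print(s["eef_pos"],s["wrist_torque"],s["ft_force"])
cv2.imwrite("pics/w6.png",np.hstack([cv2.resize(d["image"][100:300,187:453,::-1],(400,300)),cv2.resize(t["image"][130:255,200:367,::-1],(400,300))]))
E
```

```text
clock: 9.2
eef_pos: [590.7, -164.5, 100.3]
tcp_rot: [-0.001, 0.555, 0.832, -0.0]
ft_force: [-0.4, 2.9, 0.4]
finger_gap: 19.3
gripper_force: 25.1
clock: 10.1
eef_pos: [593.3, -170.0, 69.0]
tcp_rot: [-0.0, 0.555, 0.832, -0.0]
ft_force: [0.5, -0.4, 1.4]
finger_gap: 19.1
gripper_force: 24.4
[ 593.30838877 -169.89928431   69.29177304] [-0.1006771  -0.00451579 -0.02825759] [ 1.09056455 -1.36852043  1.48284524]
```

View pics/w6.png

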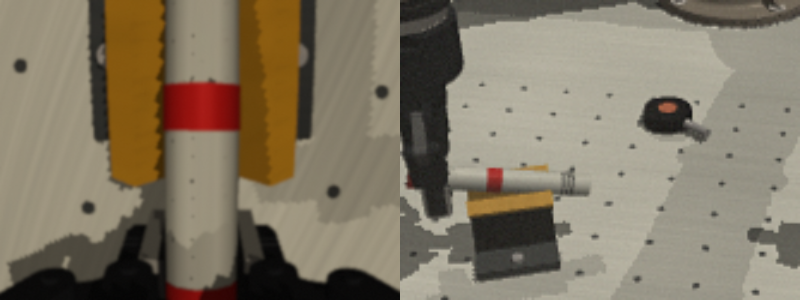

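The tube is nearly level and centred (x 202 against rim mid 203), with the fingers past the B end. I'll lower the last bit slowly.

```bash
python3 -m inch '0 0 0.002 0 0.01; 0 0 0.004 0 0.01; 0 0 0.006 0 0.01; 0 0 0.007 0 0.01; 0 0 0.007 0 0.01; 0 0 0.007 0 0.01; 0 0 0.007 0 0.01'; python3 - <<'E'
from h import *
s=grab("top");import time
t=arm.sense();print(t["eef_pos"],t["ft_force"],t["wrist_torque"])
E
python3 -m inch '0 0 0.001 0 0.01; 0 0 0.002 0 0.01; 0 0 0.002 0 0.01; 0 0 0.002 0 0.01; 0 0 0.002 0 0.01'
python3 - <<'E'
from h import *
d=grab("wrist")
t=arm.sense();print(t["eef_pos"],t["ft_force"],t["wrist_torque"])
p=[pt(d,u,v) for u,v in()]
# tube-top height profile from the top and scene depth maps
g=np.array([.3875,-.922]);n=np.array([.922,.3875]);c=np.array([572.5,-117.3])
for cam in("top","scene"):
    d=grab(cam);f=200/np.tan(np.radians(d["vfov"])/2);v,u=np.mgrid[0:400,0:640];z=d["z_map"]
    P=np.stack([(u-d["cx"])/f*z,(v-d["cy"])/f*z,z,1+0*z],-1)@d["world_from_camera"].T
    q=P[...,:2]-c;a=q@g;b=q@n;ok=(z>0)&(abs(b)<12)&(P[...,2]>50)
    for lo in range(-70,40,10):
        m=ok&(a>=lo)&(a<lo+10)
        if m.sum(): print(cam,lo,m.sum(),np.percentile(P[m][:,2],[50,90,98]).round(1),b[m].mean().round(1))
E
```

```text
clock: 10.9
eef_pos: [593.5, -169.9, 62.3]
tcp_rot: [0.0, 0.555, 0.832, -0.0]
ft_force: [1.8, -1.8, 1.5]
finger_gap: 19.1
gripper_force: 24.3
[ 593.44640082 -169.92977424   62.33343428] [ 1.52012841 -1.46711285  1.46392363] [-0.12868046 -0.15555207 -0.04637548]
clock: 11.45
eef_pos: [593.4, -169.9, 60.3]
tcp_rot: [-0.0, 0.555, 0.832, -0.0]
ft_force: [1.4, -1.3, 3.1]
finger_gap: 19.5
gripper_force: 24.4
[ 593.36377402 -169.90186942   60.25269258] [ 0.86105208 -2.06414147  1.99230569] [-0.17367027 -0.15735897 -0.02771939]
top -70 52 [64.8 68.4 68.7] -0.3
top -60 51 [66.  68.4 70.4] -0.8
top -50 53 [68.  71.  71.8] -0.8
top -40 58 [68.2 71.5 72.1] -0.4
top -30 61 [69.3 73.2 74.5] -1.3
top -20 63 [70.9 73.9 75.1] -1.3
top -10 59 [71.9 76.  77. ] -1.4
top 0 284 [411.8 435.3 455.3] -3.4
top 10 415 [441.7 462.5 465. ] 1.0
top 20 663 [279.9 458.4 463.2] -0.6
top 30 171 [447.2 459.8 461.4] -1.5
scene -70 45 [60.3 65.  65.4] 5.8
scene -60 48 [62.1 66.  66.7] 5.5
scene -50 50 [63.9 67.  68.1] 5.5
scene -40 45 [65.2 68.4 69.4] 5.0
scene -30 40 [66.2 69.4 69.8] 5.7
scene -20 46 [67.1 71.  71.8] 5.9
scene -10 48 [68.2 72.1 72.6] 5.5
scene 0 169 [397.4 424.8 431.9] -0.3
scene 10 189 [387.  437.1 441.2] 6.0
scene 20 286 [249.9 336.9 353.3] 6.1
scene 30 62 [ 74.6 141.  145.1] 2.7
```

The depth profile still shows about 7° of tilt, cap end high, so the tube sits above the TCP between the pads. I'll keep lowering until it is level.

```bash
cat > prof.py <<'E'
from h import *
t=arm.sense();print(np.round(t["eef_pos"],1),np.round(t["ft_force"],1),np.round(t["wrist_torque"],2))
g=np.array([.3875,-.922]);n=np.array([.922,.3875]);c=np.array([572.5,-117.3])
for cam in("top","scene"):
    d=grab(cam);f=200/np.tan(np.radians(d["vfov"])/2);v,u=np.mgrid[0:400,0:640];z=d["z_map"]
    P=np.stack([(u-d["cx"])/f*z,(v-d["cy"])/f*z,z,1+0*z],-1)@d["world_from_camera"].T
    q=P[...,:2]-c;a=q@g;b=q@n;ok=(z>0)&(abs(b)<12)&(P[...,2]>50)&(P[...,2]<90)
    A=[];H=[]
    for lo in range(-60,80,10):
        m=ok&(a>=lo)&(a<lo+10)
        if m.sum()>20: A.append(lo+5);H.append(np.percentile(P[m][:,2],90))
    print(cam,np.round(H,1),"slope deg",np.degrees(np.polyfit(A[:5],H[:5],1)[0]).round(2))
E
python3 -m inch '0 0 0.002 0 0.01; 0 0 0.004 0 0.01; 0 0 0.006 0 0.01; 0 0 0.007 0 0.01; 0 0 0.007 0 0.01; 0 0 0.007 0 0.01'; python3 prof.py
```

```text
clock: 12.2
eef_pos: [593.3, -169.8, 53.2]
tcp_rot: [-0.0, 0.555, 0.832, 0.0]
ft_force: [1.0, -1.1, 1.2]
finger_gap: 19.4
gripper_force: 24.4
[ 593.3 -169.8   53.2] [ 1.  -1.1  1.2] [-0.16 -0.24 -0.04]
top [71.6 70.8 71.3 72.4 72.2 73.  73.8 73.8 73.9 75.3 75.2] slope deg 1.68
scene [67.8 67.6 68.  69.3 69.2 70.1 70.4 70.8 71.  71.4 72.1 73.7] slope deg 2.59
```

```bash
python3 -m inch '0 0 0.001 0 0.01; 0 0 0.002 0 0.01; 0 0 0.003 0 0.01; 0 0 0.0035 0 0.01; 0 0 0.0035 0 0.01; 0 0 0.0035 0 0.01; 0 0 0.0035 0 0.01'; python3 prof.py
```

```text
clock: 13.0
eef_pos: [593.4, -169.7, 49.8]
tcp_rot: [-0.0, 0.555, 0.832, 0.0]
ft_force: [1.4, -0.8, 1.6]
finger_gap: 19.4
gripper_force: 24.4
[ 593.4 -169.7   49.8] [ 1.4 -0.8  1.6] [ 0.01 -0.14 -0.05]
top [71.4 72.  71.2 70.9 71.5 71.8 71.7 71.7 71.8 73.1 71.3] slope deg -0.45
scene [68.4 68.4 68.6 68.6 69.1 68.7 69.5 69.5 69.7 69.1 69.6 69.6] slope deg 0.86
```

```bash
python3 -m inch '0 0 0.0005 0 0.01; 0 0 0.0008 0 0.01; 0 0 0.0008 0 0.01; 0 0 0.0008 0 0.01'; python3 prof.py; python3 -m inch '0 0 0.0008 0 0.02; 0 0 0.0008 0 0.024; 0 0 0.0008 0 0.03; 0 0 0.0008 0 0.04; 0 0 0.0008 0 0.05; 0 0 0.0008 0 0.06; 0 0 0.0008 0 0.06; 0 0 0.0008 0 0.06'; python3 prof.py
```

```text
clock: 13.5
eef_pos: [593.6, -169.6, 49.3]
tcp_rot: [0.0, 0.555, 0.832, 0.0]
ft_force: [0.4, -0.7, 4.1]
finger_gap: 19.5
gripper_force: 24.5
[ 593.6 -169.6   49.3] [ 0.4 -0.7  4.1] [ 0.13 -0.05 -0.04]
top [71.4 71.5 71.2 71.6 71.7 71.9 71.3 72.5 71.7 71.9 70.7] slope deg 0.38
scene [68.8 68.7 68.3 68.9 69.1 69.1 69.2 69.2 69.4 68.9 68.9 68.6] slope deg 0.41
clock: 14.4
eef_pos: [593.4, -169.9, 48.2]
tcp_rot: [0.0, 0.555, 0.832, -0.0]
ft_force: [-1.1, 0.5, -0.5]
finger_gap: 60.2
gripper_force: 0.0
[ 593.4 -169.9   48.2] [-1.1  0.5 -0.5] [-0.02  0.03 -0.01]
top [72.5 73.3 72.1 71.7 71.1 71.6 71.4 71.4 72.4 72.5 72.5] slope deg -2.42
scene [69.2 68.7 68.6 68.3 69.1 68.7 69.6 69.2 68.6 68.7 69. ] slope deg -0.26
```

Seated level before release, and still level now. Retreat straight up and check.

```bash
python3 -m inch '0 0 -0.01 0 0.06; 0 0 -0.03 0 0.06; 0 0 -0.06 0 0.06; 0 0 -0.1 0 0.06; 0 0 -0.14 0 0.06; 0 0 -0.17 0 0.06; 0 0 -0.18 0 0.06; 0 0 -0.18 0 0.06; 0 0 -0.18 0 0.06; 0 0 -0.18 0 0.06'; python3 prof.py; python3 - <<'E'
from h import *
cv2.imwrite("pics/end.png",grab("scene")["image"][:,:,::-1])
E
```

```text
clock: 15.5
eef_pos: [592.1, -169.9, 225.9]
tcp_rot: [-0.002, 0.555, 0.832, -0.001]
ft_force: [0.0, -0.5, 0.2]
finger_gap: 60.0
gripper_force: 0.0
[ 592.1 -169.9  225.9] [ 0.  -0.5  0.2] [0.03 0.02 0.02]
top [71.6 72.5 71.7 71.1 72.5 72.  71.7 71.8 72.  71.5 72.  71.8 71.7 72.6] slope deg 0.14
scene [68.8 68.6 68.2 68.9 68.5 68.4 68.6 69.3 68.7 68.6 68.2 68.6 69.3 69.1] slope deg -0.25
```

View pics/end.png

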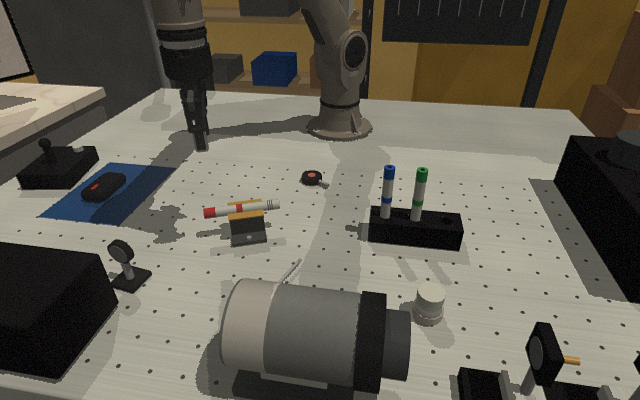

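The red laser lies level in the groove (cap at (209,212), foot at (279,204)). Green and blue stand in the rack and the gripper is clear.

```bash
python3 -c "
from plant import arm
print(arm.job_done())"
```

```text
the job is handed in; nothing more can be done
None
```

The red laser was swung over against the cradle's end edge and released only once level; it rests in the V-groove with the gripper clear, green and blue still stand in the rack, and the job is handed in at about 16 s.

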